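# Dispense one sealing disc and push it into the channel

### The job

Press the dispenser's plunger all the way down once and let it come back up, so that a single white sealing disc slides out onto the apron. Then push that disc sideways along the surface into the channel with the two rails, until the whole disc lies flat between the rails. Do not pick the disc up, leave the other discs in the magazine and do not disturb the other things around.

Things in the scene. Friction and masses are not known exactly. Their poses are not given: they have to be found in the camera images.
- dispenser: fixed sealing-disc dispenser, turned by up to 0.3 rad. Origin on the table under the axis of its magazine; +x points away from the outlet, z up. Base plate x -107..+112 mm, y -55..+55 mm, top at z = 8 mm. Behind the magazine a grey housing, x 25..108 mm, y -27..+27 mm, top at z = 62 mm, carries the plunger at x = 60 mm
- outlet (a point): middle of the magazine's outlet slot (16 mm high), at dispenser x = -26 mm, z = 16 mm. The magazine is a steel box 51 mm square, open at the top, 50 mm high. A full press slides the lowest disc out so that its centre rests about 49 mm from here towards dispenser -x (a quick press: up to 7 mm more, where the apron's kerb stops it); on release the next disc drops down
- apron (a point): middle of the flat landing apron in front of the outlet, 8 mm above the table: dispenser x from -26 to -102 mm, y -55..+55 mm, open at both sides; at its front edge a kerb 5 mm thick, 13 mm above the table
- plunger_top (a point): centre of the flat top of the plunger's round black head, 34 mm in diameter and 10 mm thick; at rest 108 mm above the table; pressed straight down
- plunger (a joint): how far the plunger is pressed: 0 at rest, 0.028 m fully down. A spring brings it back up; it takes about 3 N to start and 10 N fully down (more when pressed fast), then meets a hard stop
- disc1_center (a point): centre of the lowest white sealing disc, the one to be ejected: a plain solid disc 40 mm in diameter, 12 mm thick, about 30 g, lying flat, at the start on the floor of the magazine (centre 14 mm above the table)
- channel_mid (a point): centre of the channel's floor, 6 mm above the table (2 mm below the apron). Fixed steel plate beside the apron, left or right, 2 to 10 mm from its edge: 80 mm long, both ends open, two straight rails 56 mm apart inside, 8 mm thick, 6 mm above the floor, along this point's y (= dispenser's y). Its middle is 97..105 mm beside and 74..78 mm in front of the magazine axis
- plain_plate: fixed plain steel plate without rails on the other side of the apron, 72 x 80 x 6 mm, origin under its centre; the ferrule stands on it
- disc2_center (a point): centre of disc number 2 from the bottom of the stack, same size as the lowest; stays in the magazine
- disc3_center (a point): centre of disc number 3 from the bottom of the stack, same size as the lowest; stays in the magazine
- ferrule: steel pipe ferrule (bystander), a flanged stub 31 mm in diameter and 26 mm tall, standing on the plain plate; origin at the centre of its underside
- jar: small amber jar (bystander), 42 mm in diameter, 55 mm tall, beside the dispenser's magazine on its left (+y of the dispenser); origin at the centre of its underside
- clamp_ring: steel clamp ring (bystander), 54 mm outside diameter, 16 mm tall, lying beside the magazine on the dispenser's -y side; origin at the centre of its underside
- beaker: glass beaker (bystander), 68 mm in diameter, 85 mm tall, well to the left; origin at the centre of its underside
- wrench: steel wrench (bystander) lying flat, to the right; origin on the tool, its length along its own x
- bottle: glass bottle with a cap (bystander), 70 mm in diameter, 150 mm tall, far to the right; origin at the centre of its underside
- stopper: glass stopper (bystander), 40 mm in diameter at the head, 34 mm tall, to the left; origin at the centre of its underside
Mind the look-alikes: they are no part of the job. Of the things that look like the dispenser, the larger one is meant.

How it is judged:
By the outcome, as a careful person would: the job done as asked, in the order asked, and still so for the second after the job is handed in, with the robot touching nothing.
It also fails if it takes over 45 s, if anything falls off the work surface, if the arm or the gripper's body presses on something with over 40 N, if the wrist force passes 120 N, or if a joint passes its speed limit or range.

### The arm

A 6-joint arm with a two-finger parallel gripper is mounted at the origin on the work surface. World frame = base frame: x ahead of the robot, y to its left, z up, the work surface at z = 0. Lengths are in m, angles in rad, forces in N, time in s.
With the tool pointing down it reaches from about 0.375 to 0.9 m from the base axis. Payload 3.1 kg.
Tool frame: the origin (TCP) lies midway between the tips of the shut fingers; the grasp point (between the pads) lies 19 mm behind it; z points along the fingers, y is the direction in which the jaws open and shut (so a half turn about z gives the same grasp; the last joint's range is limited). The gripper opens to 85 mm and grips with 20 to 120 N. Pads are 22 mm wide; open, the fingers measure 114 mm over their backs; the gripper's body (76 mm by 85 mm) begins 54 mm behind the grasp point. The pads swing forward as they close: fully open they stand 13 mm farther back than shut.
Start: joints at [-1.492, 0.527, 1.433, -0, 1.181, -0.178], TCP at [0.159, -0.604, 0.231] pointing down, gripper open.
Joint ranges: [-3.08, 3.08], [-0.75, 2.2], [0.22, 2.44], [-1.43, 4.57], [0, 2.65], [-2.85, 2.85]. Speed limits (rad/s): [2.79, 2.79, 3.14, 3.14, 3.14, 3.14].

### API

Orientations are given as a unit quaternion [x, y, z, w].
In Python, from station import manip gives the robot as it stands.
- The arm moves only by the tool play_rows, never from a script. Its argument "increments" is a list of rows, each a list of 3 entries, a list of its own where there are three numbers: the shift along the tool's x, y, z in m, then the turn, a rotation vector about the tool's x, y, z in rad, then the opening, from 0 (shut) to 1 (fully open). A call has 1 to 10 rows; each row is the pose to reach, as a shift and turn from the pose commanded when the call began, along the tool's axes at that moment; what a row does not reach only later rows make up. A row lasts 1/10 s, in which the tool goes at most 50 mm and 8.59 degrees, less where a joint would pass 70% of its speed; a pose out of reach is approached as far as the arm can. A call with a gripper value outside its range is refused whole. The fingers move at their own pace and stop on an object; "force" is the grip in N (left out, the last holds). Time passes only in rows, so rows that repeat a pose let the fingers close. It gives the time, the measured TCP pose, the force and the opening at its end, in the units of the state.
- manip.sense(): the state, without advancing time (a new reading comes with each control period).
- manip.snapshot(name): name is "scene" or "top"; returns (picture, depth): 400x640x3 uint8, red, green, blue; 400x640 float32, m along the optical axis (not along the pixel's ray), 0 where there is no reading.
- manip.camera_model(name): a dict with "camera_matrix" (3x3 intrinsics, pixels), "R" (3x3) and "t" (3): a world point X has camera coordinates R X + t. Camera axes: x right, y down, z forward; pixel columns grow to the right and rows downward; lengths in m; the calibration is good to about 2 mm. A picture is of the moment at which its call begins. camera_model takes no time and is no camera call.
- manip.sign_off(): hands the job in, once; it reports no verdict.
Trained networks look in the newest picture that a camera, given by its name, has taken for a name from the list of things; names that differ only in an ending like _2 or _b are one class to them, and where a whole thing is asked for, a point or a joint stands for the part that bears it (a point fixed in the world has none). Each returns a list of dicts, best first, with "p" (0 to 1); they miss things now and then, are a little off and sometimes report something else, mostly with a low value. They report only what shows in the picture. A call takes as long as a camera call. They do not tell look-alikes from the thing itself.
- manip.regions_of(camera, thing): "region" (400x640 bool, what is visible of it) and "rect" ([left, top, width, height] in pixels, round what is visible of it).
The state is a dict: "t": time; "q": joint angles; "qd": joint speeds; "tau": joint torques, N m; "tcp_pos": TCP position; "tool_rot": TCP orientation; "force": force on the tool from outside, world axes, zero at the start; "ft_torque": the same for the moment, N m; "finger_gap": opening from 0.0 (shut) to 1.0 (fully open).
Only numpy, scipy, OpenCV 4.12 (cv2) and the standard library are available. Lean on these libraries where they do the work, as an engineer would, in place of code of your own. Each camera call takes 0.05 s, during which the arm holds its last target.

## Working session

There is one attempt and no reset: what is moved stays moved. The work goes in short steps, Python scripts to look and compute and a tool call to move; the robot and the scene stay as the last step left them, time stands still between calls to the robot, and variables do not carry over. Pictures are saved under pics/ and viewed, and the job is handed in when it is done.

Besides the shell and the picture viewer there is one more tool, called after "Emit:" by a JSON object that holds its "fn" and its "kwargs". play_rows: Moves the arm, as the interface text tells. Its arguments: {"type":"object","properties":{"increments":{"type":"array"},"force":{"type":"number"}},"required":["increments"]}

```bash
ls; mkdir -p pics
python3 - <<'E'
from station import manip
import cv2,numpy as np
for n in ("scene","top"):
    p,d=manip.snapshot(n)
    cv2.imwrite(f"pics/{n}0.png",p[:,:,::-1]); np.save(f"pics/{n}0d.npy",d)
    print(n,manip.camera_model(n))
print(manip.sense())
E
```

```text
pics
scene {'camera_matrix': array([[476.43475188,   0.        , 314.65115424],
       [  0.        , 476.43475188, 204.76697891],
       [  0.        ,   0.        ,   1.        ]]), 'R': array([[ 0.19335182,  0.98103858, -0.01335552],
       [ 0.54979124, -0.11961207, -0.82669374],
       [-0.81261594,  0.1525    , -0.56249363]]), 't': array([-0.09004016, -0.2147537 ,  1.58980603])}
top {'camera_matrix': array([[367.92805194,   0.        , 323.20044018],
       [  0.        , 367.92805194, 199.43083192],
       [  0.        ,   0.        ,   1.        ]]), 'R': array([[ 0.01651873, -0.99975685, -0.01460761],
       [-0.98409872, -0.01367244, -0.17709537],
       [ 0.17685258,  0.01730072, -0.98408529]]), 't': array([1.83350074e-04, 5.44681744e-01, 9.44709433e-01])}
{'t': 0.1, 'q': array([-1.49251034e+00,  5.28372670e-01,  1.43378216e+00, -1.97182112e-06,
        1.18141118e+00, -1.78497319e-01]), 'qd': array([ 0.00024976, -0.00245859, -0.00321229,  0.00224624,  0.0003532 ,
        0.00074943]), 'tau': array([ 3.62812152e-04, -4.43301952e+01, -1.78586447e+01, -2.66443240e-04,
        3.85653373e-03,  8.37596701e-06]), 'tcp_pos': array([ 0.15870956, -0.60384092,  0.23042927]), 'tool_rot': array([ 9.91768577e-01,  1.28039510e-01,  4.85069381e-05, -9.85486520e-04]), 'force': array([ 0.04230119, -0.53511233, -0.03615327]), 'ft_torque': array([-0.00632372, -0.05067628,  0.00073661]), 'finger_gap': 0.9999607782886474}
```

View pics/scene0.png

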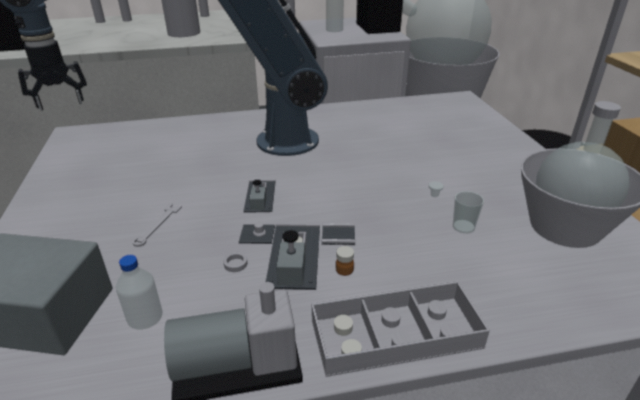

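View pics/top0.png

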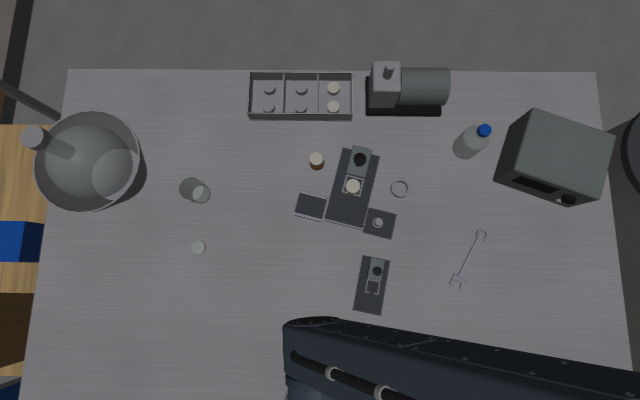

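The large dispenser is at top (353,185). The channel plate is on the left at (310,205), the plain plate with the ferrule at (379,222), and the small look-alike at (373,285). Next I'll zoom in and compute positions.

```bash
cat > h.py <<'E'
from station import manip
import cv2,numpy as np
from scipy.spatial.transform import Rotation as Ro
def w(n,u,v,d):
    c=manip.camera_model(n);K=c["camera_matrix"]
    X=np.array([(u-K[0,2])/K[0,0]*d,(v-K[1,2])/K[1,1]*d,d])
    return c["R"].T@(X-c["t"])
def wz(n,u,v,z):
    c=manip.camera_model(n);K=c["camera_matrix"]
    r=c["R"].T@np.linalg.solve(K,[u,v,1.]);o=-c["R"].T@c["t"]
    return o+r*(z-o[2])/r[2]
def proj(n,X):
    c=manip.camera_model(n);X=np.atleast_2d(X)
    P=(c["R"]@X.T).T+c["t"];P=P@c["camera_matrix"].T
    return P[:,:2]/P[:,2:]
def cloud(n,d):
    c=manip.camera_model(n);K=c["camera_matrix"]
    v,u=np.mgrid[:400,:640]
    X=np.stack([(u-K[0,2])/K[0,0]*d,(v-K[1,2])/K[1,1]*d,d],-1)
    P=(X-c["t"])@c["R"]; P[d==0]=np.nan
    return P
def crop(src,x0,y0,wd,ht,s,out):
    im=src[y0:y0+ht,x0:x0+wd]
    cv2.imwrite(out,cv2.resize(im,None,fx=s,fy=s,interpolation=cv2.INTER_CUBIC))
E
python3 - <<'E'
from h import *
t=cv2.imread("pics/top0.png"); s=cv2.imread("pics/scene0.png")
crop(t,285,135,130,110,6,"pics/topc.png"); crop(s,225,215,150,90,5,"pics/scenec.png")
d=np.load("pics/top0d.npy");P=cloud("top",d)
# height map of area
Z=P[135:245,285:415,2]
print(np.nanmin(Z),np.nanmax(Z),np.isnan(Z).sum())
im=np.clip(np.nan_to_num(Z)/0.12*255,0,255).astype(np.uint8)
cv2.imwrite("pics/topz.png",cv2.resize(cv2.applyColorMap(im,cv2.COLORMAP_JET),None,fx=6,fy=6,interpolation=cv2.INTER_NEAREST))
for u,v in [(353,185),(360,158),(310,205),(379,222),(316,160),(345,215),(399,188)]: print(u,v,P[v,u].round(4))
E
```

```text
-0.006582846284085925 0.11184471872409506 39
353 185 [ 0.5874 -0.0723  0.0404]
360 158 [ 0.6445 -0.086   0.1064]
310 205 [0.5364 0.0462 0.0027]
379 222 [ 0.4875 -0.1434  0.0323]
316 160 [0.6522 0.0298 0.0569]
345 215 [ 0.5086 -0.0523  0.0085]
399 188 [ 0.5895 -0.2056 -0.0007]
```

View pics/topc.png

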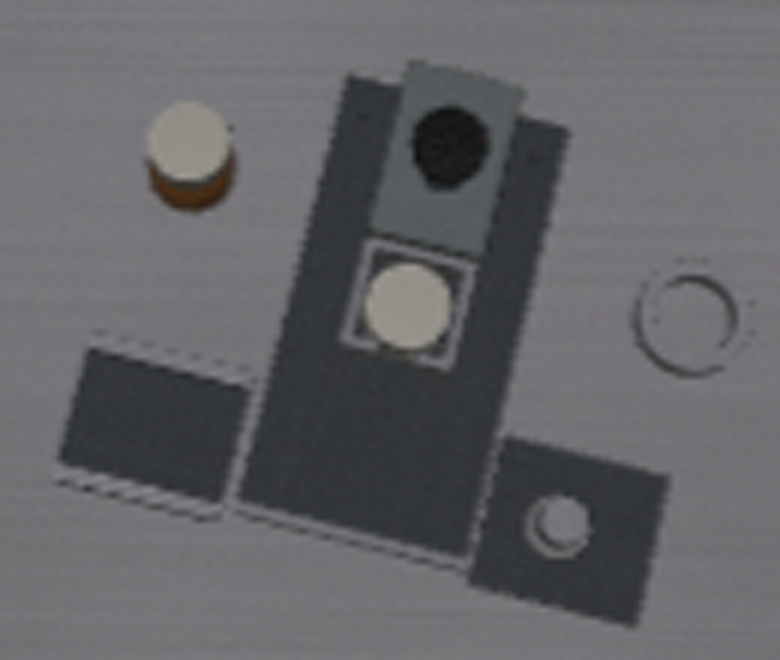

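View pics/topz.png

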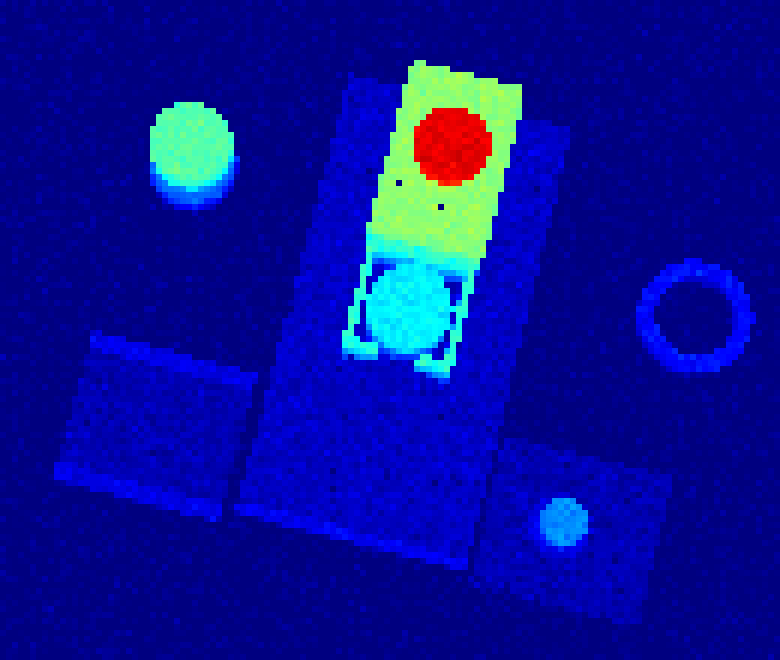

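View pics/scenec.png

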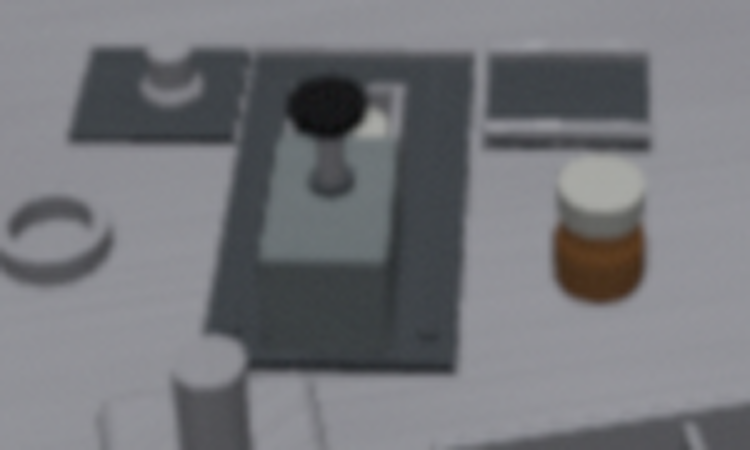

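```bash
cat > fit.py <<'E'
from h import *
from scipy.optimize import least_squares
t=lambda a,b:(285+(a+.5)/6-.5,135+(b+.5)/6-.5)
s=lambda a,b:(225+(a+.5)/5-.5,215+(b+.5)/5-.5)
d=np.load("pics/top0d.npy");P=cloud("top",d)
sub=np.zeros((400,640),bool);sub[135:245,340:385]=1
m=sub&(P[...,2]>.09); v,u=np.nonzero(m); print("plg px",u.mean(),v.mean(),P[m].mean(0))
pl=(u.mean(),v.mean())
m=sub&(P[...,2]>.052)&(P[...,2]<.075);
pts=np.nonzero(m); print("house",cv2.minAreaRect(P[m][:,:2].astype(np.float32)))
pic=cv2.imread("pics/top0.png").astype(int)
m=sub&(pic.sum(2)>500)&(P[...,2]<.06); v,u=np.nonzero(m); mg=(u.mean(),v.mean()); print("disc3 px",mg,m.sum())
obs=[("top",pl,(60,0,108)),("top",mg,(0,0,44)),
("top",t(347,76),(112,55,8)),("top",t(570,129),(112,-55,8)),
("top",t(411,60),(108,27,62)),("top",t(523,89),(108,-27,62)),
("top",t(240,500),(-102,55,8)),("top",t(470,557),(-102,-55,8)),
("scene",s(326,106),(60,0,108)),("scene",s(205,332),(112,-55,8)),("scene",s(456,364),(112,55,8)),
("scene",s(260,260),(108,-27,62)),("scene",s(388,264),(108,27,62)),("scene",s(475,57),(-102,55,8)),("scene",s(258,56),(-102,-55,8))]
def T(p,L):
    c,si=np.cos(p[2]),np.sin(p[2]);L=np.atleast_2d(L)/1000.
    return np.stack([p[0]+c*L[:,0]-si*L[:,1],p[1]+si*L[:,0]+c*L[:,1],L[:,2]],1)
def fit(o):
    f=lambda p:np.concatenate([proj(n,T(p,L))[0]-px for n,px,L in o])
    return least_squares(f,[.587,-.072,-.2],loss="soft_l1")
for nm in ("top","scene",None):
    o=[x for x in obs if nm is None or x[0]==nm]; r=fit(o); print(nm,r.x.round(4)); print(r.fun.reshape(-1,2).round(1).tolist())
E
python3 fit.py
```

```text
plg px 359.8074074074074 158.8074074074074 [ 0.64200216 -0.08541083  0.10759422]
house ((0.6249566674232483, -0.08107886463403702), (0.05386596545577049, 0.13373833894729614), 76.0526351928711)
disc3 px (np.float64(nan), np.float64(nan)) 0fit.py:12: RuntimeWarning: Mean of empty slice.
  m=sub&(pic.sum(2)>500)&(P[...,2]<.06); v,u=np.nonzero(m); mg=(u.mean(),v.mean()); print("disc3 px",mg,m.sum())
  ret = ret.dtype.type(ret / rcount)
Traceback (most recent call last):
  File "fit.py", line 26, in <module>
    o=[x for x in obs if nm is None or x[0]==nm]; r=fit(o); print(nm,r.x.round(4)); print(r.fun.reshape(-1,2).round(1).tolist())
                                                    ~~~^^^
  File "fit.py", line 24, in fit
    return least_squares(f,[.587,-.072,-.2],loss="soft_l1")
ValueError: Residuals are not finite in the initial point.
```

```bash
sed -i 's/pic.sum(2)>500)&/pic.sum(2)>430)\&(pic[...,2]>pic[...,0]+8)\&/' fit.py; python3 -W ignore fit.py; python3 -c "
import cv2;p=cv2.imread('pics/top0.png');print(p[185,353],p[178,345:360].tolist())"
```

```text
plg px 359.8074074074074 158.8074074074074 [ 0.64200216 -0.08541083  0.10759422]
house ((0.6249566674232483, -0.08107886463403702), (0.05386596545577049, 0.13373833894729614), 76.0526351928711)
disc3 px (np.float64(351.6862745098039), np.float64(187.49019607843138)) 51
top [ 0.5841 -0.0714 -0.2317]
[[-0.1, -0.2], [1.0, -1.6], [-0.0, -0.1], [0.1, -0.0], [-0.4, 0.1], [0.3, -0.2], [-0.4, 0.8], [-0.2, 0.9]]
scene [ 0.5879 -0.0712 -0.2408]
[[0.6, -1.5], [-1.3, 5.4], [0.5, 0.2], [-0.4, -0.4], [0.2, -0.7], [0.4, 0.5], [-0.4, -0.0]]
None [ 0.5853 -0.0711 -0.2374]
[[-0.1, -0.6], [1.0, -2.0], [0.1, -0.5], [0.2, -0.3], [-0.2, -0.3], [0.4, -0.5], [-0.7, 0.2], [-0.6, 0.5], [0.6, -2.2], [-1.2, 4.6], [0.5, -0.7], [-0.4, -1.3], [0.2, -1.6], [0.1, -0.1], [-0.7, -0.6]]
[137 144 148] [[93, 87, 87], [104, 100, 101], [55, 54, 56], [55, 53, 56], [56, 54, 55], [60, 59, 61], [63, 63, 64], [66, 68, 69], [66, 65, 68], [65, 64, 66], [65, 64, 65], [83, 79, 81], [103, 97, 98], [109, 103, 104], [119, 113, 113]]
```

```bash
sed -i 's/("scene",s(205,332),(112,-55,8)),//; s/^obs=/mg=t(408,306)\nobs=/' fit.py; python3 -W ignore fit.py
cat >> fit.py <<'E'
p=r.x
def ov(n,src,x0,y0,wd,ht,sc,out,shapes):
    im=cv2.resize(src[y0:y0+ht,x0:x0+wd],None,fx=sc,fy=sc,interpolation=cv2.INTER_CUBIC)
    for L,col in shapes:
        q=(proj(n,T(p,L))-[x0,y0]+.5)*sc-.5
        cv2.polylines(im,[np.round(q).astype(np.int32)],True,col,1)
    cv2.imwrite(out,im)
def rect(x0,x1,y0,y1,z): return [(x0,y0,z),(x1,y0,z),(x1,y1,z),(x0,y1,z)]
def circ(x,y,r,z): a=np.linspace(0,2*np.pi,48); return [(x+r*np.cos(b),y+r*np.sin(b),z) for b in a]
sh=[(rect(-107,112,-55,55,8),(0,255,0)),(rect(25,108,-27,27,62),(0,255,255)),(circ(60,0,17,108),(0,0,255)),(rect(-25.5,25.5,-25.5,25.5,50),(255,0,255)),(rect(-107,-102,-55,55,13),(255,255,0)),
 (rect(-76-28,-76+28,101-40,101+40,6),(255,100,100)),(rect(-76-36,-76-28,101-40,101+40,12),(255,100,100)),(rect(-76+28,-76+36,101-40,101+40,12),(255,100,100))]
if __name__=="__main__":
    ov("top",cv2.imread("pics/top0.png"),285,135,130,110,6,"pics/topov.png",sh)
    ov("scene",cv2.imread("pics/scene0.png"),225,215,150,90,5,"pics/sceneov.png",sh)
E
python3 fit.py >/dev/null
```

```text
plg px 359.8074074074074 158.8074074074074 [ 0.64200216 -0.08541083  0.10759422]
house ((0.6249566674232483, -0.08107886463403702), (0.05386596545577049, 0.13373833894729614), 76.0526351928711)
disc3 px (np.float64(351.6862745098039), np.float64(187.49019607843138)) 51
top [ 0.5846 -0.0716 -0.2314]
[[-0.0, -0.4], [0.2, 0.1], [0.0, -0.2], [0.2, -0.2], [-0.3, -0.1], [0.3, -0.4], [-0.3, 0.6], [-0.1, 0.7]]
scene [ 0.5888 -0.0717 -0.2408]
[[0.4, -1.2], [0.3, 0.5], [-0.6, -0.1], [0.0, -0.4], [0.3, 0.8], [-0.6, 0.2]]
None [ 0.5859 -0.0715 -0.2367]
[[0.1, -0.9], [0.2, -0.3], [0.2, -0.7], [0.3, -0.5], [-0.1, -0.6], [0.5, -0.7], [-0.5, -0.0], [-0.4, 0.3], [0.4, -2.0], [0.4, -0.5], [-0.5, -1.0], [0.1, -1.3], [-0.0, 0.0], [-0.8, -0.4]]
```

View pics/topov.png

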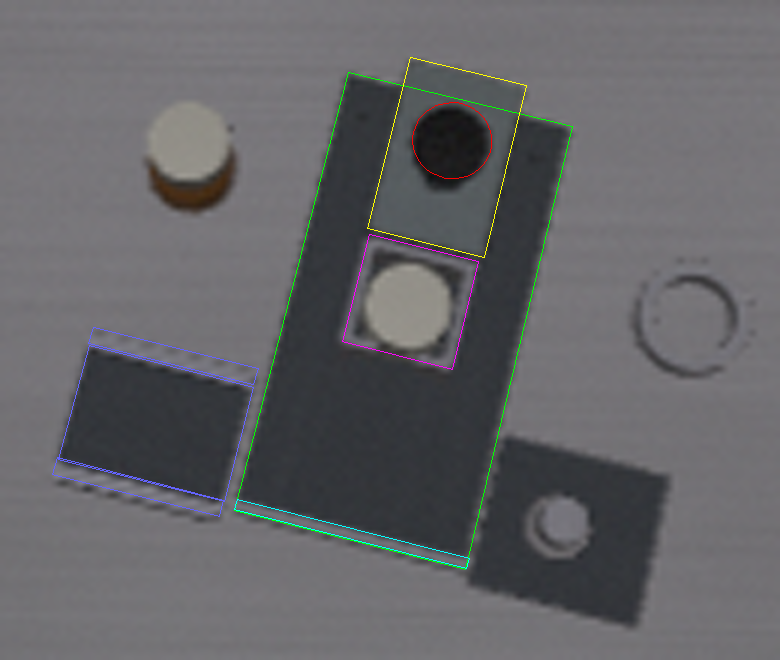

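View pics/sceneov.png

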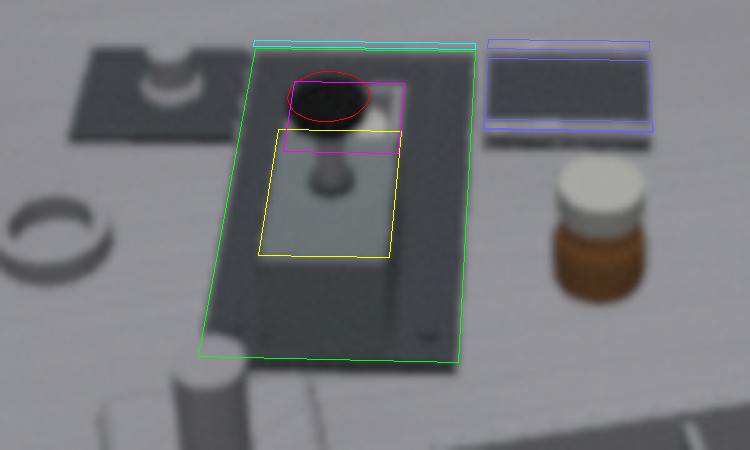

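```bash
cat >> h.py <<'E'
YAW=-0.235; O=np.array([.586,-.0715])
def loc(x,y):
    c,s=np.cos(YAW),np.sin(YAW); return O+[c*x-s*y,s*x+c*y]
def toloc(P):
    c,s=np.cos(YAW),np.sin(YAW); d=np.asarray(P)[:2]-O; return np.array([c*d[0]+s*d[1],-s*d[0]+c*d[1]])
def plan(x,y,z):  # local mm -> tool shift
    st=manip.sense(); g=np.r_[loc(x/1000,y/1000),z/1000]
    R0=Ro.from_quat(st["tool_rot"]); a=YAW+np.pi/2
    R1=Ro.from_matrix(np.array([[np.cos(a),np.sin(a),0],[np.sin(a),-np.cos(a),0],[0,0,-1]]))
    print("goal",g.round(4),"shift",R0.inv().apply(g-st["tcp_pos"]).round(4),"turn",(R0.inv()*R1).as_rotvec().round(4),
     "now loc",(toloc(st["tcp_pos"])*1000).round(1),"z",st["tcp_pos"][2].round(4),"F",st["force"].round(1),"t",round(st["t"],2),"gap",round(st["finger_gap"],3))
E
python3 - <<'E'
from h import *
plan(60,0,190)
d=np.load("pics/top0d.npy");P=cloud("top",d)
for n,(u,v) in dict(pump=(385,85),shaft=(388,70),bottle=(484,131),box=(560,150),jar=(316,158),ferr=(379,222),motor=(425,85)).items(): print(n,P[v,u].round(3),(toloc(P[v,u])*1000).round())
print(np.nanmax(P[60:250,250:500,2]))
E
```

```text
goal [ 0.6444 -0.0855  0.19  ] shift [ 0.6014 -0.378   0.0414] turn [-0.0016 -0.0014 -1.079 ] now loc [-291.6 -617.2] z 0.2304 F [ 0.  -0.5 -0. ] t 0.1 gap 1.0
pump [ 0.835 -0.149  0.132] [261. -18.]
shaft [ 0.854 -0.151  0.173] [279. -15.]
bottle [ 0.705 -0.391  0.149] [ 190. -283.]
box [ 0.665 -0.588  0.127] [ 197. -483.]
jar [0.658 0.03  0.055] [ 47. 116.]
ferr [ 0.488 -0.143  0.032] [-79. -93.]
motor [ 0.844 -0.257  0.116] [ 295. -121.]
0.18478312270834707
```

Emit:
{"fn": "play_rows", "kwargs": {"increments": [[[0.601,-0.378,0.03],[0,0,-1.079],0],[[0.601,-0.378,0.03],[0,0,-1.079],0],[[0.601,-0.378,0.03],[0,0,-1.079],0],[[0.601,-0.378,0.03],[0,0,-1.079],0],[[0.601,-0.378,0.03],[0,0,-1.079],0],[[0.601,-0.378,0.03],[0,0,-1.079],0],[[0.601,-0.378,0.03],[0,0,-1.079],0],[[0.601,-0.378,0.03],[0,0,-1.079],0],[[0.601,-0.378,0.03],[0,0,-1.079],0],[[0.601,-0.378,0.03],[0,0,-1.079],0]]}}

```text
t: 1.1
tcp_pos: [0.5012, -0.238, 0.2099]
tool_rot: [0.785, 0.619, -0.0, -0.0]
force: [0.2, -1.1, -0.7]
finger_gap: -0.001
```

```bash
python3 -c "
from h import *
plan(60,0,140)"
```

```text
goal [ 0.6444 -0.0855  0.14  ] shift [0.1816 0.1038 0.0698] turn [-0.0005 -0.0002 -0.    ] now loc [ -43.7 -181.7] z 0.2099 F [ 0.2 -1.1 -0.7] t 1.1 gap -0.001
```

Emit:
{"fn": "play_rows", "kwargs": {"increments": [[[0.181,0.104,0.03],[0,0,0],0],[[0.181,0.104,0.03],[0,0,0],0],[[0.181,0.104,0.05],[0,0,0],0],[[0.181,0.104,0.05],[0,0,0],0],[[0.181,0.104,0.06],[0,0,0],0],[[0.181,0.104,0.06],[0,0,0],0],[[0.181,0.104,0.06],[0,0,0],0]]}}

```text
t: 1.8
tcp_pos: [0.6425, -0.0882, 0.1493]
tool_rot: [0.785, 0.62, -0.001, -0.001]
force: [0.3, -0.6, 0.5]
finger_gap: -0.0
```

```bash
python3 -c "
from h import *
for n in ('top','scene'):
    p,d=manip.snapshot(n); cv2.imwrite('pics/%s1.png'%n,p[:,:,::-1])
    if n=='scene': crop(p[:,:,::-1],200,120,190,150,4,'pics/s1c.png')
plan(60,0,112)"
```

```text
goal [ 0.6444 -0.0855  0.112 ] shift [0.0042 0.0005 0.0387] turn [ 0.0001  0.0005 -0.0015] now loc [59.5 -4.2] z 0.1507 F [0.6 0.7 0.6] t 1.9 gap -0.002
```

View pics/s1c.png

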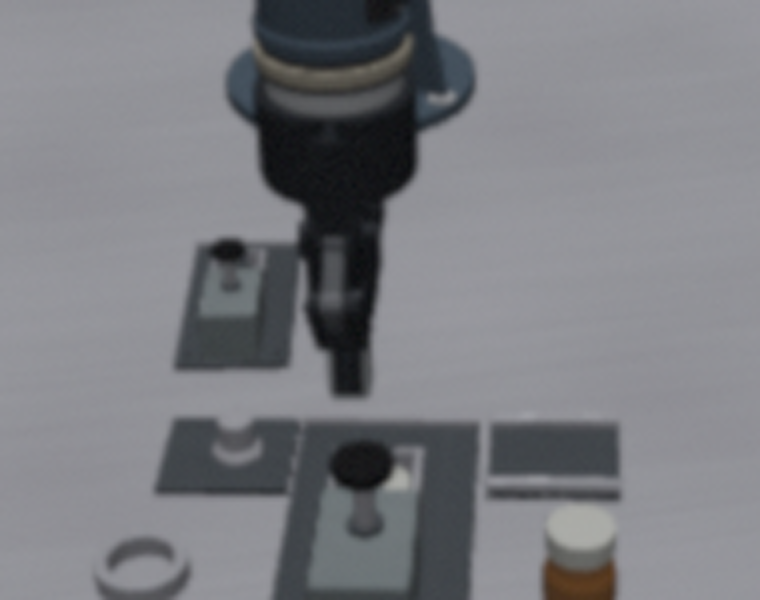

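The fingertip is at crop (350,393), just above the plunger head at (362,465). I'll correct 4 mm sideways and come down close to the head.

Emit:
{"fn": "play_rows", "kwargs": {"increments": [[[0.004,0,0.012],[0,0,0],0],[[0.004,0,0.025],[0,0,0],0],[[0.004,0,0.036],[0,0,0],0],[[0.004,0,0.038],[0,0,0],0]]}}

```text
t: 2.3
tcp_pos: [0.6427, -0.0841, 0.1098]
tool_rot: [0.785, 0.619, -0.001, -0.002]
force: [-0.9, -0.0, -0.4]
finger_gap: 0.003
```

```bash
python3 -c "
from h import *
p,d=manip.snapshot('scene'); crop(p[:,:,::-1],220,160,130,110,6,'pics/s2c.png')
st=manip.sense(); q=st['tcp_pos']; print(((proj('scene',q)-[220,160]+.5)*6-.5), (proj('scene',np.r_[loc(.06,0),.108])-[220,160]+.5)*6-.5)
plan(60,0,82)"
```

```text
[[427.38372656 437.49545992]] [[424.23471039 445.21191154]]
goal [ 0.6444 -0.0855  0.082 ] shift [-0.0011  0.0016  0.0283] turn [-0.0035 -0.0002 -0.0005] now loc [58.5  1.1] z 0.1103 F [ 0.6  0.5 -0.5] t 2.35 gap 0.004
```

View pics/s2c.png

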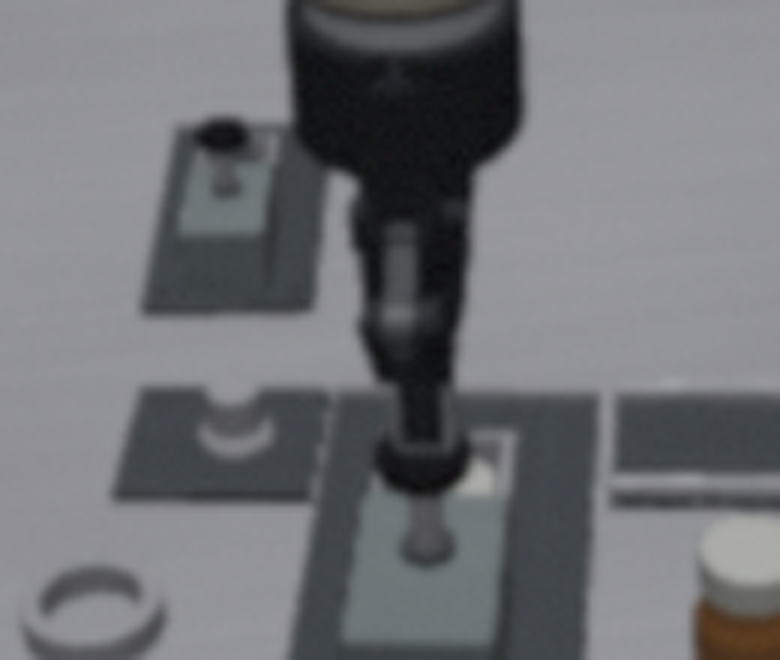

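The fingertips sit centred over the head at crop (424,450). Next is a slow press, with a force check before the hard stop.

Emit:
{"fn": "play_rows", "kwargs": {"increments": [[[-0.001,0.001,0.003],[0,0,0],0],[[-0.001,0.001,0.006],[0,0,0],0],[[-0.001,0.001,0.009],[0,0,0],0],[[-0.001,0.001,0.012],[0,0,0],0],[[-0.001,0.001,0.015],[0,0,0],0],[[-0.001,0.001,0.018],[0,0,0],0],[[-0.001,0.001,0.021],[0,0,0],0],[[-0.001,0.001,0.024],[0,0,0],0],[[-0.001,0.001,0.027],[0,0,0],0],[[-0.001,0.001,0.028],[0,0,0],0]]}}

```text
t: 3.35
tcp_pos: [0.6458, -0.0858, 0.0863]
tool_rot: [0.785, 0.619, 0.0, 0.001]
force: [-3.1, 0.4, 10.2]
finger_gap: 0.004
```

```bash
python3 -c "
from h import *
p,d=manip.snapshot('scene'); crop(p[:,:,::-1],220,160,130,110,6,'pics/s3c.png')
plan(60,0,80)"
```

```text
goal [ 0.6444 -0.0855  0.08  ] shift [-0.0001 -0.0015  0.0063] turn [0.0021 0.0007 0.0003] now loc [61.5  0.1] z 0.0863 F [-2.  -0.3  8.7] t 3.4 gap 0.003
```

View pics/s3c.png

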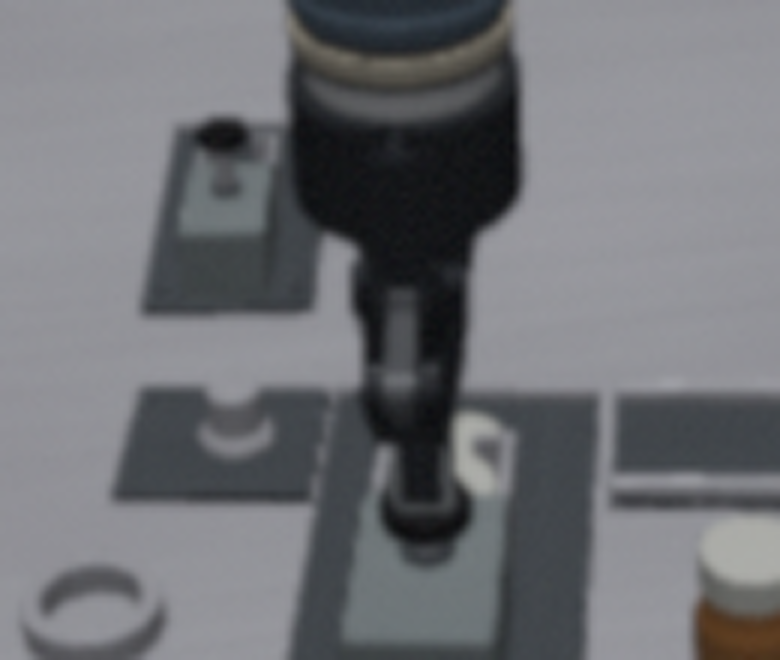

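Emit:
{"fn": "play_rows", "kwargs": {"increments": [[[0,-0.001,0.001],[0,0,0],0],[[0,-0.001,0.002],[0,0,0],0],[[0,-0.001,0.003],[0,0,0],0],[[0,-0.001,0.004],[0,0,0],0],[[0,-0.001,0.005],[0,0,0],0],[[0,-0.001,0.006],[0,0,0],0],[[0,-0.001,0.007],[0,0,0],0],[[0,-0.001,0.008],[0,0,0],0]]}}

```text
t: 4.2
tcp_pos: [0.6458, -0.0858, 0.08]
tool_rot: [0.785, 0.619, 0.001, 0.002]
force: [-4.5, 0.6, 20.7]
finger_gap: 0.001
```

```bash
python3 -c "
from h import *
plan(60,0,80)"
```

```text
goal [ 0.6444 -0.0855  0.08  ] shift [-0.0001 -0.0015 -0.    ] turn [0.0045 0.0008 0.0004] now loc [61.5  0.1] z 0.08 F [-4.5  0.6 20.7] t 4.2 gap 0.001
```

Emit:
{"fn": "play_rows", "kwargs": {"increments": [[[0,0,0.003],[0,0,0],0],[[0,0,0.003],[0,0,0],0],[[0,0,0.003],[0,0,0],0]]}}

```text
t: 4.5
tcp_pos: [0.6459, -0.0858, 0.0799]
tool_rot: [0.785, 0.62, 0.001, 0.002]
force: [-7.4, 1.1, 29.8]
finger_gap: -0.001
```

At the hard stop, the force rose from 21 to 30 N with no further travel. I'll release upward now.

Emit:
{"fn": "play_rows", "kwargs": {"increments": [[[0,0,-0.007],[0,0,0],0],[[0,0,-0.013],[0,0,0],0],[[0,0,-0.02],[0,0,0],0],[[0,0,-0.027],[0,0,0],0],[[0,0,-0.034],[0,0,0],0],[[0,0,-0.044],[0,0,0],0],[[0,0,-0.06],[0,0,0],0],[[0,0,-0.085],[0,0,0],0],[[0,0,-0.085],[0,0,0],0]]}}

```text
t: 5.4
tcp_pos: [0.6462, -0.0855, 0.1615]
tool_rot: [0.785, 0.619, 0.002, 0.002]
force: [0.5, 0.6, 0.2]
finger_gap: -0.001
```

```bash
python3 -c "
from h import *
for n,b in (('scene',(220,160,130,110,6)),('top',(285,135,130,110,6))):
    p,d=manip.snapshot(n); cv2.imwrite('pics/%s4.png'%n,p[:,:,::-1]); np.save('pics/%s4d.npy'%n,d); crop(p[:,:,::-1],*b,'pics/%s4c.png'%n)
plan(-76,-42,150)"
```

```text
goal [ 0.5023 -0.0946  0.15  ] shift [-0.0424 -0.1356  0.0084] turn [ 0.0002 -0.      0.0001] now loc [59.6  0.4] z 0.1585 F [ 0.  -0.6 -0.3] t 5.5 gap -0.005
```

View pics/scene4c.png

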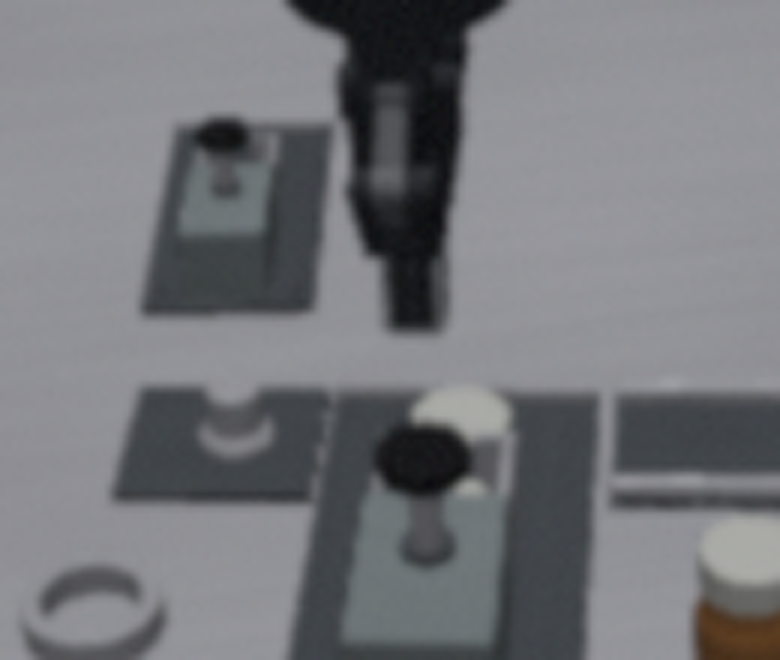

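View pics/top4c.png

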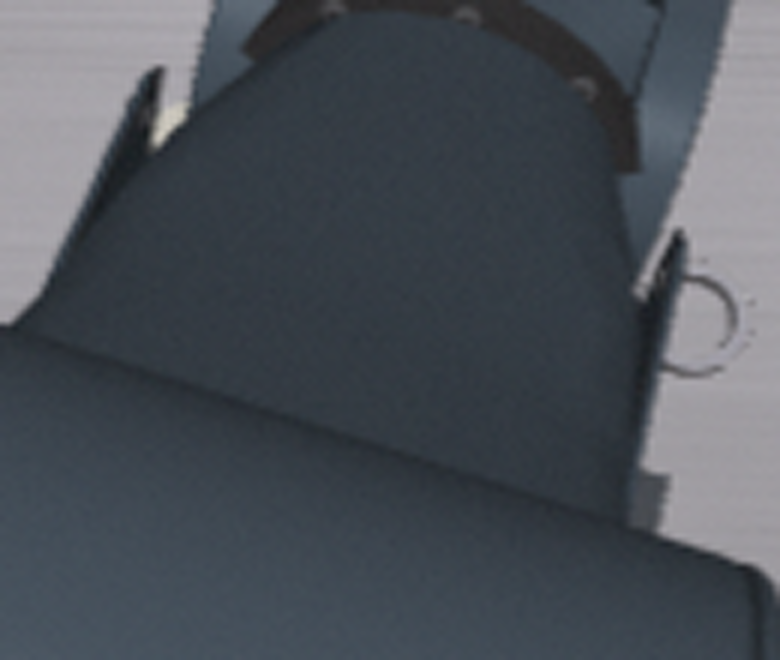

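The plunger is back up and one disc lies on the apron at crop (462,412). The stack behind it has dropped. The arm blocks the top view, so I'll locate the disc from the scene camera.

```bash
cat > ov.py <<'E'
from h import *
import sys
def circ(x,y,r,z):
    return np.array([np.r_[loc((x+r*np.cos(b))/1000,(y+r*np.sin(b))/1000),z/1000] for b in np.linspace(0,2*np.pi,60)])
def draw(src,box,circs,out,n="scene"):
    x0,y0,wd,ht,s=box
    im=cv2.resize(src[y0:y0+ht,x0:x0+wd],None,fx=s,fy=s,interpolation=cv2.INTER_CUBIC)
    for k,c in enumerate(circs):
        q=(proj(n,circ(*c))-[x0,y0]+.5)*s-.5
        cv2.polylines(im,[np.round(q).astype(np.int32)],True,[(0,0,255),(0,255,0),(255,0,0)][k%3],1)
    cv2.imwrite(out,im)
E
python3 -c "
from ov import *
draw(cv2.imread('pics/scene4.png'),(270,205,80,60,9),[(-75,0,20,20),(60,0,17,108)],'pics/ov4.png')
for a,b in [(462,412),(462,387),(412,412),(512,412)]:
    X=wz('scene',220+(a+.5)/6-.5,160+(b+.5)/6-.5,.02); print(X.round(4),(toloc(X)*1000).round(1))
"
```

```text
[ 0.5125 -0.0536  0.02  ] [-75.7   0.3]
[ 0.4958 -0.0508  0.02  ] [-92.6  -0.9]
[ 0.5082 -0.0733  0.02  ] [-75.2 -19.9]
[ 0.5167 -0.0338  0.02  ] [-76.1  20.5]
```

View pics/ov4.png

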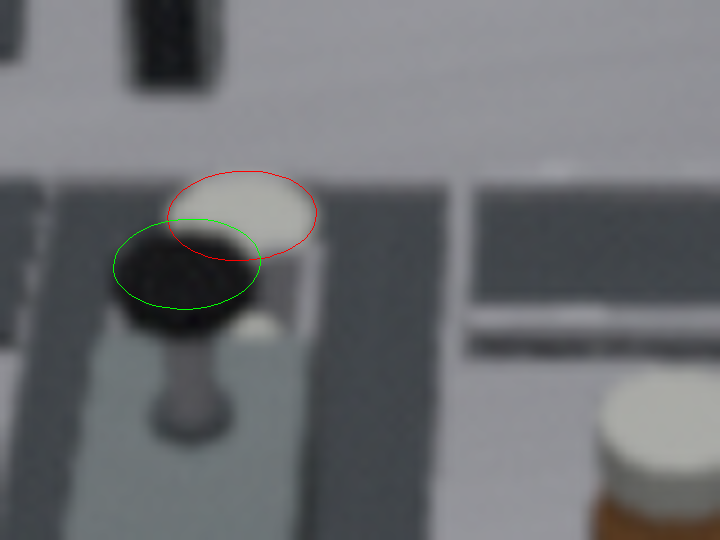

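Emit:
{"fn": "play_rows", "kwargs": {"increments": [[[-0.043,-0.136,0.008],[0,0,0],0.12],[[-0.043,-0.136,0.008],[0,0,0],0.12],[[-0.043,-0.136,0.008],[0,0,0],0.12],[[-0.043,-0.136,0.04],[0,0,0],0.12],[[-0.043,-0.136,0.07],[0,0,0],0.12],[[-0.043,-0.136,0.09],[0,0,0],0.12],[[-0.043,-0.136,0.09],[0,0,0],0.12]]}}

```text
t: 6.2
tcp_pos: [0.4989, -0.0941, 0.0651]
tool_rot: [0.785, 0.619, -0.002, -0.004]
force: [-0.7, -0.3, 0.2]
finger_gap: 0.121
```

```bash
python3 -c "
from ov import *
for n,b in (('scene',(200,160,160,110,5)),('top',(285,135,130,110,6))):
    p,d=manip.snapshot(n); cv2.imwrite('pics/%s5.png'%n,p[:,:,::-1]); crop(p[:,:,::-1],*b,'pics/%s5c.png'%n)
plan(-76,-43,12)"
```

```text
goal [ 0.5021 -0.0956  0.012 ] shift [-0.0005  0.0012  0.0555] turn [-0.0026 -0.0005 -0.    ] now loc [-77.  -42.5] z 0.0675 F [ 0.3  0.5 -0.7] t 6.3 gap 0.116
```

View pics/scene5c.png

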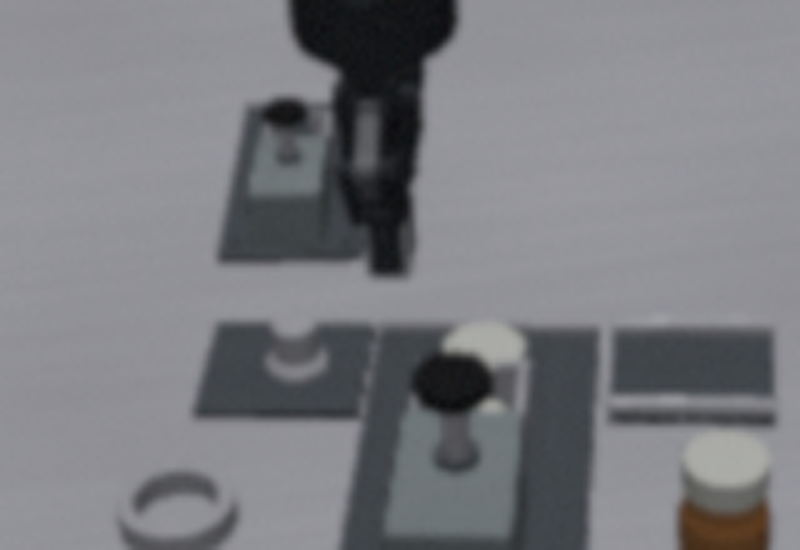

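View pics/top5c.png

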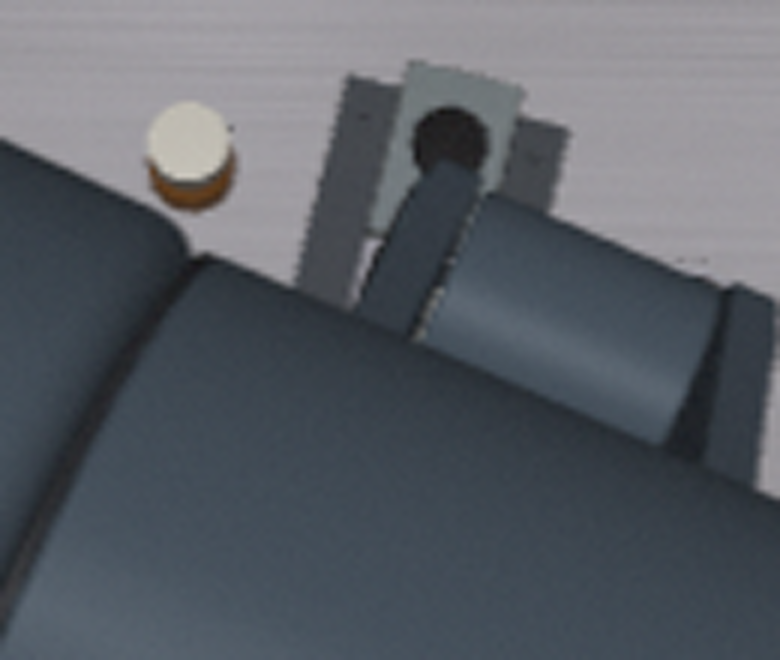

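The view is as expected, with the fingertips at scene crop (390,272) ready to come down between the ferrule and the disc. I'll descend now.

Emit:
{"fn": "play_rows", "kwargs": {"increments": [[[0,0.001,0.015],[0,0,0],0.12],[[0,0.001,0.03],[0,0,0],0.12],[[0,0.001,0.042],[0,0,0],0.12],[[0,0.001,0.051],[0,0,0],0.12],[[0,0.001,0.055],[0,0,0],0.12],[[0,0.001,0.055],[0,0,0],0.12]]}}

```text
t: 6.9
tcp_pos: [0.5028, -0.0954, 0.0129]
tool_rot: [0.785, 0.619, -0.0, -0.0]
force: [0.3, 0.9, 0.4]
finger_gap: 0.118
```

```bash
python3 -c "
from ov import *
p,d=manip.snapshot('scene'); cv2.imwrite('pics/scene6.png',p[:,:,::-1]); crop(p[:,:,::-1],230,190,130,80,6,'pics/scene6c.png')
P=cloud('scene',d); st=manip.sense()
c=P[200:240,255:310].reshape(-1,3); 
L=np.array([toloc(x)*1000 for x in c]); m=(abs(L[:,0]+76)<30)&(abs(L[:,1]+43)<14)&(c[:,2]>.011)&(c[:,2]<.08)
print(m.sum(), np.percentile(c[m,2],[0,2,5,10,50]) if m.sum() else '', L[m].min(0),L[m].max(0))
plan(-76,81,12)"
```

```text
123 [0.01109632 0.0127274  0.01382834 0.01809031 0.03419886] [-105.06853766  -54.80392553] [-53.03919564 -29.92176103]
goal [0.5309 0.025  0.012 ] shift [ 0.1237 -0.0008  0.0013] turn [ 0. -0. -0.] now loc [-75.2 -42.7] z 0.0133 F [ 0.2 -0.1 -0.8] t 6.95 gap 0.118
```

View pics/scene6c.png

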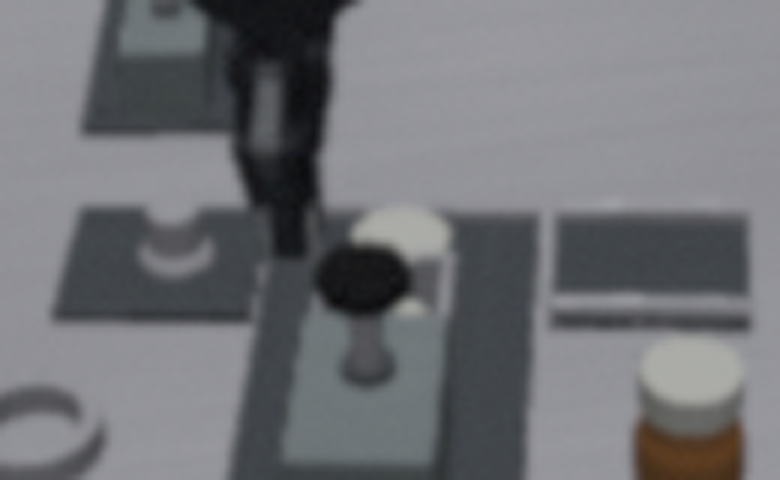

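Emit:
{"fn": "play_rows", "kwargs": {"increments": [[[0.006,-0.001,0.001],[0,0,0],0.12],[[0.01,-0.001,0.001],[0,0,0],0.12],[[0.013,-0.001,0.001],[0,0,0],0.12],[[0.017,-0.001,0.001],[0,0,0],0.12],[[0.021,-0.001,0.001],[0,0,0],0.12],[[0.025,-0.001,0.001],[0,0,0],0.12],[[0.03,-0.001,0.001],[0,0,0],0.12],[[0.035,-0.001,0.001],[0,0,0],0.12],[[0.04,-0.001,0.001],[0,0,0],0.12],[[0.045,-0.001,0.001],[0,0,0],0.12]]}}

```text
t: 7.95
tcp_pos: [0.5125, -0.051, 0.0122]
tool_rot: [0.785, 0.619, -0.0, -0.0]
force: [-0.1, -0.3, -0.4]
finger_gap: 0.119
```

```bash
python3 -c "
from ov import *
p,d=manip.snapshot('scene'); cv2.imwrite('pics/scene7.png',p[:,:,::-1]); draw(p[:,:,::-1],(230,190,130,80,6),[(-75,33,20,20)],'pics/scene7c.png')
plan(-76,68,12)"
```

```text
goal [0.5279 0.0123 0.012 ] shift [0.0646 0.0004 0.0002] turn [-0.0002 -0.0003  0.0005] now loc [-76.4   3.4] z 0.0122 F [ 0.1 -0.3 -0.4] t 8.0 gap 0.121
```

View pics/scene7c.png

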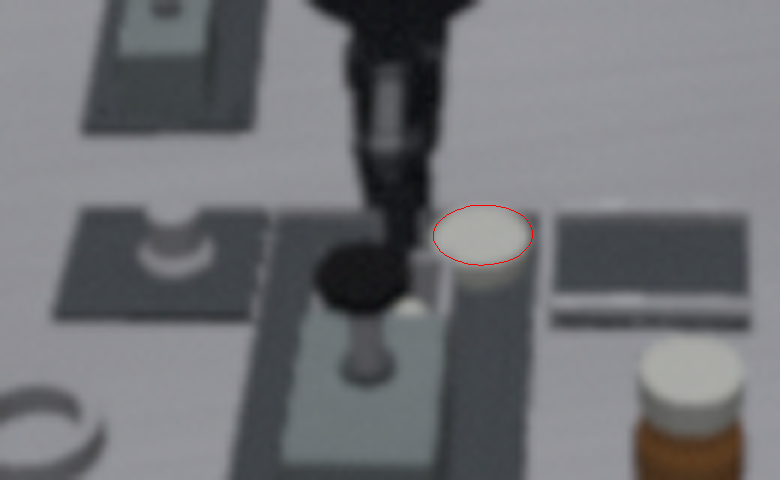

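The disc slid straight and is now at crop (482,235), local (-75,33). I'll keep pushing into the channel.

Emit:
{"fn": "play_rows", "kwargs": {"increments": [[[0.005,0,0],[0,0,0],0.12],[[0.01,0,0],[0,0,0],0.12],[[0.015,0,0],[0,0,0],0.12],[[0.02,0,0],[0,0,0],0.12],[[0.025,0,0],[0,0,0],0.12],[[0.03,0,0],[0,0,0],0.12],[[0.035,0,0],[0,0,0],0.12],[[0.04,0,0],[0,0,0],0.12],[[0.045,0,0],[0,0,0],0.12],[[0.05,0,0],[0,0,0],0.12]]}}

```text
t: 9.0
tcp_pos: [0.5241, -0.0024, 0.0122]
tool_rot: [0.785, 0.619, -0.0, -0.0]
force: [-0.6, -0.0, -0.8]
finger_gap: 0.121
```

```bash
python3 -c "
from ov import *
p,d=manip.snapshot('scene'); cv2.imwrite('pics/scene8.png',p[:,:,::-1]); draw(p[:,:,::-1],(230,190,130,80,6),[(-75,83,20,18)],'pics/scene8c.png')
plan(-76,71,12)"
```

```text
goal [0.5286 0.0152 0.012 ] shift [0.0177 0.0003 0.0002] turn [ 0.0001 -0.0002  0.0005] now loc [-76.3  53.3] z 0.0122 F [0.1 0.5 0.3] t 9.05 gap 0.12
```

View pics/scene8c.png

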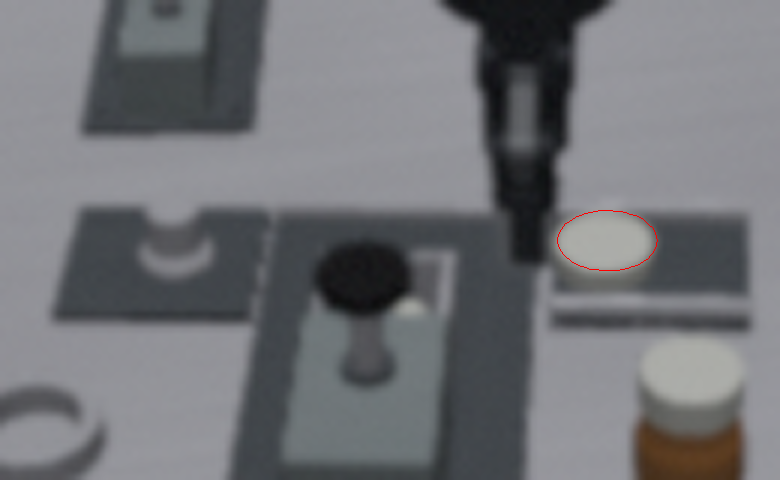

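The disc is on the channel floor at crop (606,240), just inside. About 18 mm more will centre it.

Emit:
{"fn": "play_rows", "kwargs": {"increments": [[[0.004,0,0],[0,0,0],0.12],[[0.008,0,0],[0,0,0],0.12],[[0.012,0,0],[0,0,0],0.12],[[0.015,0,0],[0,0,0],0.12],[[0.017,0,0],[0,0,0],0.12],[[0.018,0,0],[0,0,0],0.12],[[0.018,0,0],[0,0,0],0.12]]}}

```text
t: 9.75
tcp_pos: [0.5283, 0.0147, 0.0122]
tool_rot: [0.785, 0.619, 0.0, 0.0]
force: [-1.0, -0.3, -0.0]
finger_gap: 0.123
```

Emit:
{"fn": "play_rows", "kwargs": {"increments": [[[-0.008,0,0],[0,0,0],0.12],[[-0.018,0,0],[0,0,0],0.12],[[-0.026,0,0],[0,0,0],0.12],[[-0.026,0,-0.03],[0,0,0],0.12],[[-0.026,0,-0.07],[0,0,0],0.12],[[-0.026,0,-0.11],[0,0,0],0.12],[[-0.026,0,-0.15],[0,0,0],0.12],[[-0.026,0,-0.18],[0,0,0],0.12],[[-0.026,0,-0.18],[0,0,0],0.12]]}}

```text
t: 10.65
tcp_pos: [0.5249, -0.0121, 0.1965]
tool_rot: [0.785, 0.619, 0.003, 0.004]
force: [-0.4, -1.1, -0.2]
finger_gap: 0.12
```

```bash
python3 -c "
from ov import *
p,d=manip.snapshot('scene'); cv2.imwrite('pics/scene9.png',p[:,:,::-1]); draw(p[:,:,::-1],(230,190,130,80,6),[(-75,101,20,18)],'pics/scene9c.png')
plan(-76,71,12)"
```

```text
goal [0.5286 0.0152 0.012 ] shift [ 0.0275 -0.0021  0.1823] turn [ 0.0053  0.0001 -0.0009] now loc [-74.9  43.6] z 0.1943 F [-0.8 -1.1 -1.1] t 10.7 gap 0.118
```

View pics/scene9c.png

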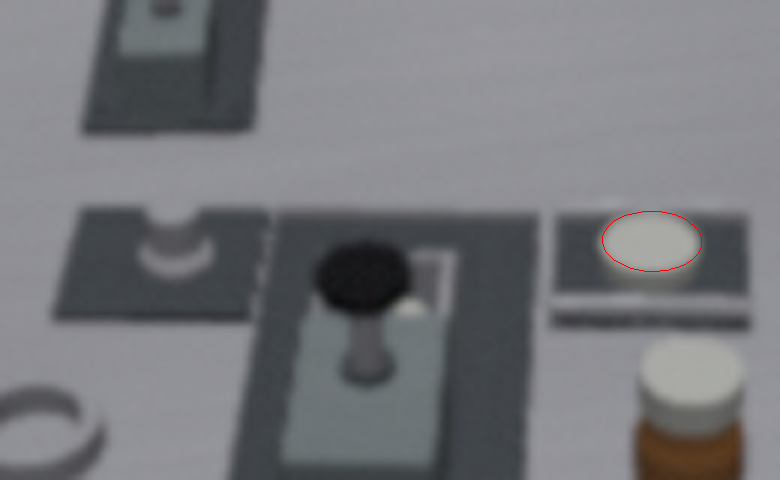

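The disc is centred in the channel at crop (651,241). I'll move the arm back to the side so the top camera can check.

Emit:
{"fn": "play_rows", "kwargs": {"increments": [[[-0.3,-0.02,-0.03],[0,0,0],0.12],[[-0.3,-0.02,-0.03],[0,0,0],0.12],[[-0.3,-0.02,-0.03],[0,0,0],0.12],[[-0.3,-0.02,-0.03],[0,0,0],0.12],[[-0.3,-0.02,-0.03],[0,0,0],0.12],[[-0.3,-0.02,-0.03],[0,0,0],0.12],[[-0.3,-0.02,-0.03],[0,0,0],0.12],[[-0.3,-0.02,-0.03],[0,0,0],0.12]]}}

```text
t: 11.5
tcp_pos: [0.4313, -0.2985, 0.2205]
tool_rot: [0.786, 0.618, 0.0, -0.002]
force: [-0.0, 0.8, 0.5]
finger_gap: 0.118
```

```bash
python3 -c "
from ov import *
p,d=manip.snapshot('top'); cv2.imwrite('pics/top10.png',p[:,:,::-1]); draw(p[:,:,::-1],(285,135,130,110,6),[(-75,101,20,18)],'pics/top10c.png','top')
P=cloud('top',d)
m=(P[...,2]>.014)&(P[...,2]<.03); L=(P[...,:2]-O)@np.array([[np.cos(YAW),-np.sin(YAW)],[np.sin(YAW),np.cos(YAW)]])*1000
m&=(abs(L[...,0]+76)<26)&(abs(L[...,1]-101)<40)
v,u=np.nonzero(m); print(m.sum(),L[m].mean(0),L[m].min(0),L[m].max(0),P[m][:,2].mean(),P[m][:,2].std())
k=np.linalg.lstsq(np.c_[P[m][:,:2],np.ones(m.sum())],P[m][:,2],rcond=None)[0]; print('slope',k[:2])
p,d=manip.snapshot('scene'); cv2.imwrite('pics/scene10.png',p[:,:,::-1])
"
```

```text
159 [-77.02304069 100.28244102] [-96.86241884  81.09711308] [-50.07797579 132.26265494] 0.01820989097183373 0.001819646566785803
slope [-0.00860975  0.00093186]
```

View pics/top10c.png

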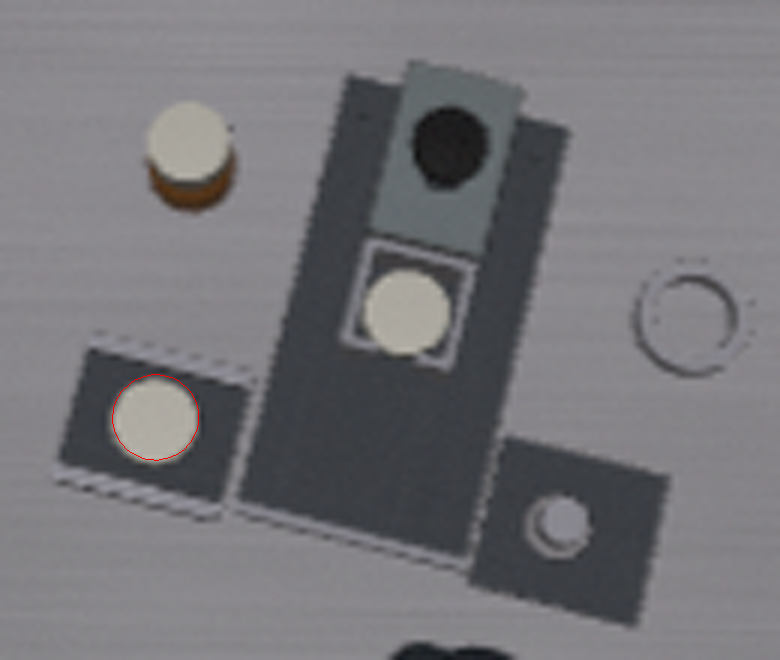

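View pics/scene10.png

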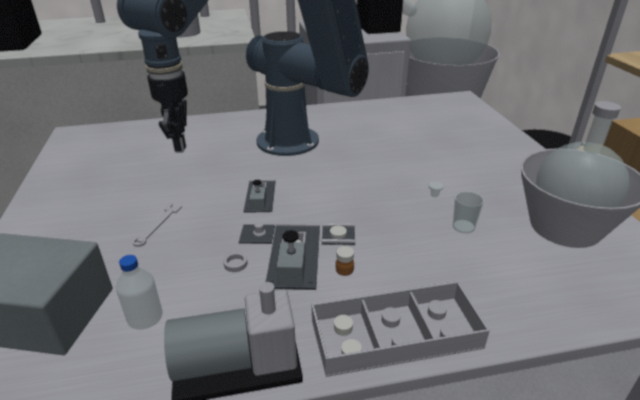

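The disc lies flat between the rails at top crop (155,418), with its top at 18 mm as it should be for the channel floor. The stack, plunger and bystanders are where they were.

Emit:
{"fn": "play_rows", "kwargs": {"increments": [[[0,0,0],[0,0,0],0.12],[[0,0,0],[0,0,0],0.12],[[0,0,0],[0,0,0],0.12]]}}

```text
t: 11.9
tcp_pos: [0.4333, -0.2966, 0.2221]
tool_rot: [0.785, 0.62, 0.0, -0.0]
force: [-0.4, 0.2, 0.4]
finger_gap: 0.117
```

```bash
python3 -c "
from h import *
print(manip.sense()['qd'].round(3)); print(manip.sign_off())"
```

```text
[-0.005  0.001 -0.005 -0.001 -0.001  0.001]
the job is handed in; nothing more can be done
None
```

The job is done and handed in at about 11.9 s. I pressed the plunger once, slowly, to its hard stop: the fingertips stopped at 80 mm and the force rose to about 30 N with no more travel. I then let it come back up, and a single disc slid out. I pushed that disc sideways along the apron into the railed channel with the nearly shut fingers, backed off, lifted and moved the arm aside.

**Last checks:**
- **Disc:** Both cameras show it lying flat near the middle of the channel, about 1–2 mm off across and 1 mm along. Its top is at about 18 mm with a slope under 0.01, and the rails leave roughly 8 mm of room on each side.
- **Surroundings:** The plunger is back up and the rest of the stack is still in the magazine. The ferrule, jar, ring and the other bystanders look unmoved.
- **Disagreements:** The two cameras differed by about 4 mm on where the dispenser stands along x, so I used a value between them. The arm blocked the top camera during the press and when I checked just before the push, so I followed those steps with the scene camera only.

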